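Hold the strapped meter out over the sample dish

ROBOT

A 7-joint arm with a two-finger parallel gripper is mounted at the origin on a cart in front of the work surface, level with it; the furniture and walls round the work are solid. World frame = base frame: x ahead of the robot, y to its left, z up, the work surface at z = 0. Lengths are in m, angles in rad, forces in N, time in s.
With the tool pointing down it reaches from about 0.4 to 0.85 m from the base axis. Payload 4.5 kg.
Tool frame: the origin (TCP) lies midway between the tips of the shut fingers; the grasp point (between the pads) lies 19 mm behind it; z points along the fingers, y is the line along which they close (so a half turn about z gives the same grasp; the last joint's range is limited). The gripper opens to 88 mm and grips with 3 to 60 N. Pads are 18 mm wide; open, the fingers measure 123 mm over their backs; the gripper's body (75 mm by 187 mm) begins 45 mm behind the grasp point.
Start: joints at [1.27, 0.689, -0.195, 1.565, 0.157, 0.902, -0.215], TCP at [0.205, -0.59, 0.239] pointing down, gripper open.
Joint ranges: [-3.01, 3.01], [-0.46, 2.08], [-1.47, 1.51], [0.13, 2.56], [-1, 4.14], [0.04, 2.09], [-2.66, 2.66]. Speed limits (rad/s): [2.57, 2.57, 3.14, 3.14, 3.14, 3.14, 3.14].

INTERFACE

Orientations are given as a unit quaternion [x, y, z, w].
In Python, from plant import r, eyes, finish_job gives the robot as it stands. The module is installed in compiled form; this text tells all that it offers.
- The arm moves only by the tool move_arm, never from a script. Its argument "motion" is a list of rows, each a list of 7 numbers: the shift along the tool's x, y, z in mm, then the turn, a rotation vector about the tool's x, y, z in degrees, then the closure, from 0 (fully open) to 1 (shut). A call has 1 to 5 rows; each row is the pose to reach, as a shift and turn from the pose commanded when the call began, along the tool's axes at that moment; what a row does not reach only later rows make up. A row lasts 1/8 s, in which the tool goes at most 62.5 mm and 10.7 degrees, less where a joint would pass 70% of its speed; a pose out of reach is approached as far as the arm can. A call with a gripper value outside its range is refused whole. The fingers move at their own pace and stop on an object; "newtons" is the grip in N (left out, the last holds). Time passes only in rows, so rows that repeat a pose let the fingers close. It gives the time, the measured TCP pose, the force, the opening and the grip force at its end, in the units of the state.
- r.get_state(): the state, without advancing time (a new reading comes with each control period).
- eyes.snapshot(name): name is "scene" or "top"; returns a dict with "frame" (480x640x3 uint8, red, green, blue), "z_map" (480x640 float32, m along the optical axis (not along the pixel's ray), 0 where there is no reading), "intrinsics" (3x3 intrinsics, pixels), "dist" ([k1, k2, p1, p2, k3] as OpenCV has them; the pictures are not rectified), "world_to_cam" (4x4, takes a point from world to camera coordinates). Camera axes: x right, y down, z forward; pixel columns grow to the right and rows downward; lengths in m; the calibration is good to about 2 mm. A picture is of the moment at which its call begins.
- finish_job(): hands the job in; it is judged then, once.
The state is a dict: "clock": time; "q": joint angles; "qd": joint speeds; "joint_torque": joint torques, N m; "tool_pos": TCP position; "eef_rot": TCP orientation; "contact_force": force on the tool from outside, world axes, zero at the start; "moment": the same for the moment, N m; "opening": opening from 0.0 (shut) to 1.0 (fully open); "finger_force": force on a finger pad.
Only numpy, scipy, OpenCV 4.12 (cv2) and the standard library are available. Lean on these libraries where they do the work, as an engineer would, in place of code of your own. Each camera call takes 0.05 s, during which the arm holds its last target. There are 200 camera calls.

TASK

Swing the steel strap down over the hand meter until it rests in its fork catch, and only then slide the white carrier plate outward along the stand until the black line right across it is level with the stand's outward edge, which brings the meter's display end over the sample dish for a close-up reading. More than half of the weight then hangs out, so keep the plate flat on the stand all the way without letting it tip, and finish while still holding it there with the gripper, not letting go. Leave the dish and the other things on the bench where they are.

Things in the scene. Friction and masses are not known exactly. Their poses are not given: they have to be found in the camera images.
- stand_edge (a point): Middle of the outward edge of the stand's top face. x points outward, the way the plate slides (to the robot's left), z up. The stand is a fixed, bare aluminium bench stage, open beneath, 270 mm long (back from here along -x), 128 mm wide, its top 75 mm above the bench, with a guide rail 9 mm wide and 6 mm high along each long side, both ending at this edge.
- plate: White loose plate on the stand between the rails (2 mm play each side): 290 mm long (x, outward), 104 wide, 8 thick. Origin: centre of its underside, z up. Grey lips 9 mm high hold the meter; hinge on its +y side (nearer the robot), fork on -y. 0.45 to 0.65 kg with strap and meter. Overhang at start 25 to 60 mm, at the line 190: it then tips unless its inner end is held down (4 to 6 N at the grip block).
- line (a point): Middle of the black line, 1.6 mm wide, scribed right across the plate's upper face: 45 mm inward (-x) of the plate's origin, 8 mm above its underside. The short tick marks along one margin are only a scale.
- grip_block (a point): Middle of the top of the black upright grip block at the inner end of the plate: 36 mm long (x), 18 mm thick (y), 38 mm high above the plate's upper face, centred 118 mm inward of the plate's origin. Axes as the plate's. It can be pinched across its 18 mm thickness from above.
- strap (a joint): Angle of the strap (rad): 0 = closed, level across the meter and resting in the fork (a stop); it grows as the strap swings up, 1.57 = standing upright over its hinge. The hinge is stiff: the strap stays wherever it is left and takes 0.05 N m (about 0.6 N near its end) to swing, so it must be swung all the way down.
- strap_hinge (a point): Hinge of the strap, 3 mm inward of the plate's origin, 46.5 mm to its +y side, 38 mm above its underside; axis along the plate's x, axes as the plate's. The closed strap runs from here along -y: flat steel bar 16 mm wide, 4 mm thick, 112 mm long, end lip turned up 10 mm. Fork prongs stand 93 mm from the hinge, 18 mm apart inside, 5 mm above the closed strap.
- strap_end (a point): Point on the strap's outer (upper when closed) face, 105 mm from the hinge, just inside the upturned lip.
- cradle (a point): Point on the plate's upper face where the middle of the meter belongs: 55 mm outward of the plate's origin.
- survey_meter: Grey hand-held meter, loose between the lips on the plate, 164 mm long (x), 68 mm wide, body 25 mm high and 34 mm over its dial. Origin: centre of its underside; x points to its display end, outward.
- meter_nose (a point): Point on the meter's underside, 20 mm from its display end.
- sample_dish: Closed petri dish with the sample, 63 mm wide, 14 mm high, loose on the bench beyond the stand's outward edge, where the meter's display end will hang over it. Origin: centre of its underside.
- stopper: Black rubber stopper, 33 mm wide, 26 mm high; bystander. Origin: centre of its underside.
- small_beaker: Glass beaker, 48 mm wide, 53 mm high, standing beyond the stand; bystander. Origin: centre of its underside.
- marker_pen: Red marker pen with black cap, 136 mm long (along its y), 17 mm thick; bystander. Origin: middle of its underside.
- spare_dish: Second closed petri dish, 63 mm wide, 14 mm high, farther to the left; bystander. Origin: centre of its underside.
- steel_forceps: Steel forceps lying flat, 130 mm long (along their y), 9 mm thick; bystander. Origin: middle of the underside.
- beaker: Glass beaker, 62 mm wide, 71 mm high, at the back right; bystander. Origin: centre of its underside.
Mind the look-alikes: they are no part of the job. What is shaped like the sample_dish but brown or orange is not meant. Leave any orange look-alike of the survey_meter alone.

How it is judged:
On the way, in this order (a step that is already met when the one before it is completed fails the run):
1. the strap is swung down into its fork over the meter while the plate is still drawn back on the stand (value of joint strap below 0.07 rad and x of line in the frame of stand_edge below -0.09 m and distance between survey_meter and cradle below 0.012 m), for 0.2 s.
2. the plate is slid outward until its line is level with the stand's edge, strap still closed (value of joint strap below 0.07 rad and x of line in the frame of stand_edge between -0.005 and 0.005 m and z of line in the frame of stand_edge between 0.003 and 0.014 m and angle between plate's own z axis and vertical below 0.06 rad), for 0.2 s.
At the end, for the whole second after the job is handed in: Line within 5 mm of the stand's edge; plate flat between the rails (line 3 to 14 mm above the top, tilt < 0.06 rad), < 20 mm/s, fingers on it with > 1 N, dish not carrying it; strap within 0.07 rad of closed; meter within 12 mm of its cradle, nose within 35 mm of the dish in plan (all of step 2 and y of line in the frame of stand_edge between -0.006 and 0.006 m and contact force between the fingers and plate above 1 N and linear speed of plate below 0.02 m/s and distance between survey_meter and cradle below 0.012 m and horizontal distance between meter_nose and sample_dish below 0.035 m and contact force between plate and sample_dish below 0.1 N); the arm keeps its last pose, push and grip.
It fails at once if the plate tips by more than 0.17 rad (10 degrees) (angle between plate's own z axis and vertical above 0.17 rad).
It fails at once if the meter leaves its cradle (more than 20 mm) (distance between survey_meter and cradle above 0.02 m).
It fails at once if the sample dish is moved more than 15 mm (distance of sample_dish from where it was at the start of the episode above 0.015 m).
It fails at once if another thing on the bench is moved more than 25 mm (distance of any of stopper, small_beaker, marker_pen, spare_dish, steel_forceps, beaker from where it was at the start of the episode above 0.025 m).
It also fails if it takes over 45 s, if anything falls off the work surface, if the arm or the gripper's body presses on something with over 40 N, if the wrist force passes 120 N, or if a joint passes its speed limit or range.

## Working session

There is one attempt and no reset: what is moved stays moved. The work goes in short steps, Python scripts to look and compute and a tool call to move; the robot and the scene stay as the last step left them, time stands still between calls to the robot, and variables do not carry over. Pictures are saved under pics/ and viewed, at most 10 in all, crops included, and the job is handed in when it is done.

Besides the shell and the picture viewer there is one more tool, called by a JSON object that holds its "fn" and its "kwargs", one argument or row to a line. move_arm: Moves the arm, as the interface text tells. Its arguments: {"type":"object","properties":{"motion":{"type":"array","items":{"type":"array","items":{"type":"number"}}},"newtons":{"type":"number"}},"required":["motion"]}

```bash
mkdir -p pics
cat > h.py <<'E'
import numpy as np, cv2
from plant import r, eyes, finish_job
def snap(n):
    s=eyes.snapshot(n); np.savez('last_%s.npz'%n,**s); return s
def world(s,u,v,z=None):
    """pixel -> world by depth, or at world height z"""
    K=s['intrinsics'];T=s['world_to_cam'];R,t=T[:3,:3],T[:3,3]
    p=cv2.undistortPoints(np.array([[[u,v]]],float),K,s['dist'])[0,0]
    d=R.T@np.array([p[0],p[1],1]);c=-R.T@t
    k=(z-c[2])/d[2] if z is not None else float(s['z_map'][int(round(v)),int(round(u))])
    return c+k*d
def pix(s,P):
    T=s['world_to_cam'];return cv2.projectPoints(np.array(P,float).reshape(-1,1,3),cv2.Rodrigues(T[:3,:3])[0],T[:3,3],s['intrinsics'],s['dist'])[0][:,0]
def save(img,f,box=None,k=1):
    if box: img=img[box[1]:box[3],box[0]:box[2]]
    cv2.imwrite('pics/'+f,cv2.resize(img[...,::-1],None,fx=k,fy=k,interpolation=cv2.INTER_CUBIC))
E
python3 - <<'E'
from h import *
for n in('scene','top'):
    s=snap(n); save(s['frame'],n+'0.png'); print(n,s['intrinsics'][0,0],np.round(-s['world_to_cam'][:3,:3].T@s['world_to_cam'][:3,3],3))
st=r.get_state();print(st['tool_pos'],st['eef_rot'],st['opening'],st['contact_force'])
E
```

```text
scene 464.9226894568253 [-0.051  0.995  0.816]
top 558.4131948679424 [0.294 0.094 1.552]
[ 0.20516344 -0.58979417  0.23799092] [ 9.86010699e-01  1.66680118e-01 -1.64362360e-04 -7.82776610e-04] 1.0014981389074116 [ 0.53384667 -0.30931715  0.29328596]
```

View pics/scene0.png

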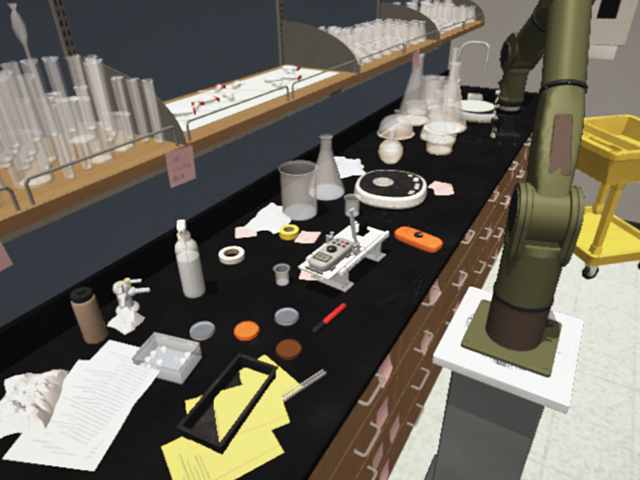

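View pics/top0.png

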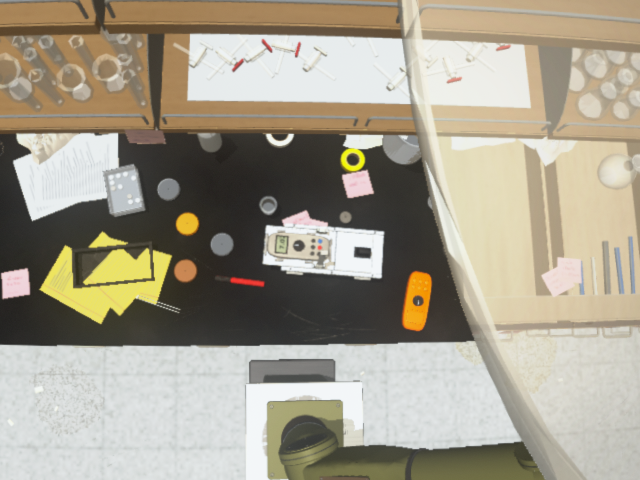

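The top view shows the stand, plate and meter at about (325,250), with the grip block at (362,252). Dish candidates are grey (222,244), orange (187,224), brown (185,271) and farther grey (168,189). The sample dish is the clear/grey one at (222,244), in line beyond the stand's edge. The spare is the farther-left grey one. The meter is the grey one on the plate, not the orange one at (418,300). I'll confirm in a crop.

Run:
```python
from h import *
s=dict(np.load('last_top.npz'));t=dict(np.load('last_scene.npz'))
save(s['frame'],'top_c.png',(200,205,400,295),4)
save(t['frame'],'scene_c.png',(265,180,425,300),5)
for u,v in[(222,244),(362,252),(362,235),(300,244),(345,236)]: print(u,v,world(s,u,v).round(4))
```

```text
222 244 [0.5305 0.2229 0.0084]
362 252 [ 0.4923 -0.1506  0.1167]
362 235 [ 0.5433 -0.1578  0.0824]
300 244 [0.5139 0.0119 0.1156]
345 236 [ 0.5406 -0.1115  0.0821]
```

View pics/top_c.png

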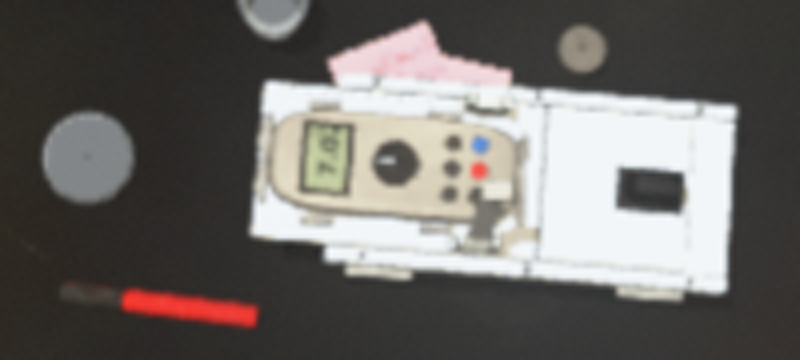

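View pics/scene_c.png

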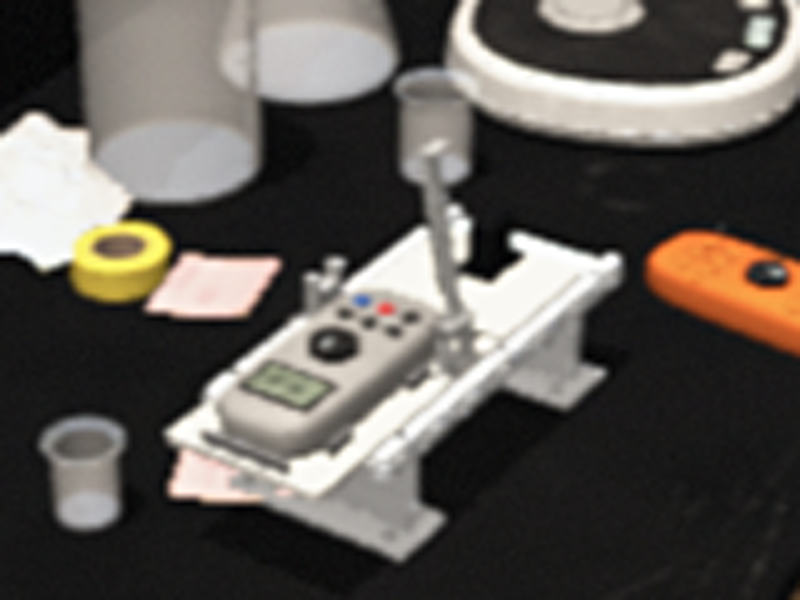

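The crops confirm the layout:
- **Stand and plate:** plate overhanging to the left, outer end about (264,245) in full-frame pixels. Black line at about (336,251). Grip block at (362,252).
- **Strap:** standing up near (321,258).
- **Dishes:** the clear sample dish is at (222,244).

Next I'll fit the poses.

Run:
```python
from h import *
s=dict(np.load('last_top.npz'))
f=lambda a,b,z:world(s,200+a/4-.4,205+b/4-.4,z)[:2]
pc=[f(262,82,.083),f(250,237,.083)]; sc=[f(737,105,.081),f(728,293,.081)]; ln=[f(547,105,.083),f(540,262,.083)]
for n,a in(('plate out',pc),('stand in',sc),('line',ln)): print(n,np.round(a,4),'mid',np.mean(a,0).round(4),'len',np.linalg.norm(a[0]-a[1]).round(4))
ax=np.mean(pc,0)-np.mean(sc,0); ax/=np.linalg.norm(ax); print('axis',ax,np.degrees(np.arctan2(ax[1],ax[0])))
print('stand edge',np.mean(sc,0)+.27*ax)
# cloud
P={}
for v in range(215,285):
  for u in range(255,395):
    if s['z_map'][v,u]>0:P[u,v]=world(s,u,v)
u=np.array(list(P)); p=np.array(list(P.values()))
m=(u[:,0]>348)&(p[:,2]>.112); print('block',p[m].mean(0),p[m].min(0),p[m].max(0),m.sum(),'rail z?')
m=(p[:,2]>.13); print('strap');print(np.c_[u,p.round(3)][m][np.argsort(-p[m,2])][:25])
# meter fit edges via white/grey left to eye; edges of long sides of stand by mask
t=dict(np.load('last_scene.npz'))
Q=[]
for v in range(200,262):
  for uu in range(345,362):
    if t['z_map'][v,uu]>0:
      w=world(t,uu,v)
      if w[2]>.13 and abs(w[0]-.47)<.1 and w[1]<.05 and w[1]>-.1:Q.append(np.r_[uu,v,w.round(3)])
Q=np.array(Q);print(Q[::4] if len(Q) else 'none')
```

```text
plate out [[0.57   0.1029]
 [0.466  0.1107]] mid [0.518  0.1068] len 0.1043
stand in [[ 0.555  -0.2184]
 [ 0.4272 -0.2079]] mid [ 0.4911 -0.2132] len 0.1282
line [[ 0.5545 -0.0882]
 [ 0.4486 -0.0814]] mid [ 0.5016 -0.0848] len 0.1062
axis [0.08372815 0.99648863] 85.19710775353825
stand edge [0.5137197  0.05588758]
block [ 0.49458684 -0.15633387  0.12023667] [ 0.48567161 -0.17467729  0.11250596] [ 0.50294809 -0.13986361  0.12656017] 89 rail z?
strap
[[ 3.25e+02  2.54e+02  4.72e-01 -4.20e-02  2.28e-01]
 [ 3.26e+02  2.54e+02  4.72e-01 -4.40e-02  2.27e-01]
 [ 3.21e+02  2.51e+02  4.80e-01 -3.20e-02  2.27e-01]
 [ 3.27e+02  2.52e+02  4.77e-01 -4.70e-02  2.27e-01]
 [ 3.23e+02  2.53e+02  4.75e-01 -3.70e-02  2.27e-01]
 [ 3.27e+02  2.54e+02  4.73e-01 -4.70e-02  2.26e-01]
 [ 3.23e+02  2.54e+02  4.73e-01 -3.70e-02  2.25e-01]
 [ 3.21e+02  2.54e+02  4.73e-01 -3.20e-02  2.25e-01]
 [ 3.24e+02  2.52e+02  4.78e-01 -4.00e-02  2.25e-01]
 [ 3.22e+02  2.54e+02  4.73e-01 -3.50e-02  2.25e-01]
 [ 3.22e+02  2.52e+02  4.78e-01 -3.50e-02  2.24e-01]
 [ 3.22e+02  2.53e+02  4.75e-01 -3.50e-02  2.24e-01]
 [ 3.23e+02
[... 1834 characters left out ...]
 1.66e-01]
 [ 3.54e+02  2.27e+02  4.68e-01 -4.20e-02  1.63e-01]
 [ 3.54e+02  2.28e+02  4.66e-01 -3.90e-02  1.62e-01]
 [ 3.54e+02  2.29e+02  4.66e-01 -3.90e-02  1.59e-01]
 [ 3.54e+02  2.30e+02  4.66e-01 -3.80e-02  1.56e-01]
 [ 3.53e+02  2.31e+02  4.65e-01 -3.10e-02  1.56e-01]
 [ 3.52e+02  2.32e+02  4.68e-01 -2.90e-02  1.53e-01]
 [ 3.51e+02  2.33e+02  4.69e-01 -2.60e-02  1.51e-01]
 [ 3.55e+02  2.33e+02  4.66e-01 -4.60e-02  1.42e-01]
 [ 3.54e+02  2.34e+02  4.63e-01 -3.20e-02  1.47e-01]
 [ 3.54e+02  2.35e+02  4.64e-01 -3.50e-02  1.41e-01]
 [ 3.54e+02  2.36e+02  4.62e-01 -3.20e-02  1.40e-01]
 [ 3.53e+02  2.37e+02  4.65e-01 -3.10e-02  1.37e-01]
 [ 3.53e+02  2.38e+02  4.63e-01 -2.80e-02  1.35e-01]]
```

Fit results:
- **Plate axis:** about 85.4°, origin about (0.506,-0.038).
- **Line:** about 140 mm inside the edge.
- **Strap:** hinge at about (0.4595,-0.037,0.113), strap angle about 1.41.
- **Grip block:** about (0.495,-0.156).

Next I'll compute the moves.

```bash
cat > plan.py <<'E'
import numpy as np
from scipy.spatial.transform import Rotation as R
def Rd(phi):
    c,s=np.cos(np.radians(phi)),np.sin(np.radians(phi));return np.array([[c,s,0],[s,-c,0],[0,0,-1.]])
def rows(p0,R0,targets):
    """targets: (x,y,z,phi) world, tool straight down with tool x at phi deg"""
    for t in targets:
        d=R0.T@(np.array(t[:3])-p0)*1000; w=np.degrees(R.from_matrix(R0.T@Rd(t[3])).as_rotvec())
        print(np.r_[d,w].round(1).tolist())
    print('--')
A=85.4; ax=np.array([np.cos(np.radians(A)),np.sin(np.radians(A)),0]); ay=np.array([-ax[1],ax[0],0]); Z=np.array([0,0,1.])
E
python3 - <<'E'
from plan import *
from plant import r
s=r.get_state();p0=np.array(s['tool_pos']);R0=R.from_quat(s['eef_rot']).as_matrix()
a=[(.245,-.55,.25,29.5),(.29,-.505,.25,39.5),(.335,-.46,.25,49.5),(.37,-.41,.25,59.5),(.395,-.355,.25,69.5)]
rows(p0,R0,a)
p1=np.array(a[-1][:3]);b=[(.41,-.295,.245,79),(.415,-.24,.235,A),(.42,-.18,.225,A),(.42,-.12,.21,A),(.425,-.07,.2,A)]
rows(p1,Rd(69.5),b)
H=np.array([.4595,-.037,.113])
w=[]
for th in (1.5,1.3,1.1,.9,.7,.5,.3,.15,.05,-.02):
    h=.078*np.cos(th)-.002*np.sin(th)-.0175; v=.078*np.sin(th)+.002*np.cos(th)
    w.append((*(H-h*ay+v*Z),A))
print(np.round(w,3))
rows(np.array(b[-1][:3]),Rd(A),w[:5]); rows(np.array(w[4][:3]),Rd(A),w[5:])
E
```

```text
[50.7, -24.5, -12.0, -0.1, -0.0, -10.3]
[108.0, -52.2, -11.9, -0.1, -0.0, -20.3]
[165.3, -79.9, -11.9, -0.1, -0.0, -30.3]
[214.8, -115.6, -11.8, -0.1, -0.0, -40.3]
[256.5, -159.4, -11.8, -0.1, -0.0, -50.3]
--
[61.5, -7.0, 5.0, 0.0, 0.0, -9.5]
[114.7, -21.5, 15.0, 0.0, 0.0, -15.9]
[172.7, -37.9, 25.0, 0.0, 0.0, -15.9]
[228.9, -58.9, 40.0, 0.0, 0.0, -15.9]
[277.5, -71.7, 50.0, 0.0, 0.0, -15.9]
--
[[ 4.46e-01 -3.60e-02  1.91e-01  8.54e+01]
 [ 4.61e-01 -3.70e-02  1.89e-01  8.54e+01]
 [ 4.76e-01 -3.80e-02  1.83e-01  8.54e+01]
 [ 4.89e-01 -3.90e-02  1.75e-01  8.54e+01]
 [ 5.00e-01 -4.00e-02  1.65e-01  8.54e+01]
 [ 5.09e-01 -4.10e-02  1.52e-01  8.54e+01]
 [ 5.16e-01 -4.20e-02  1.38e-01  8.54e+01]
 [ 5.19e-01 -4.20e-02  1.27e-01  8.54e+01]
 [ 5.20e-01 -4.20e-02  1.19e-01  8.54e+01]
 [ 5.20e-01 -4.20e-02  1.13e-01  8.54e+01]]
[35.7, 17.8, 9.1, 0.0, 0.0, 0.0]
[35.7, 33.2, 11.3, 0.0, 0.0, 0.0]
[35.7, 47.8, 16.6, 0.0, 0.0, 0.0]
[35.7, 61.2, 24.7, 0.0, 0.0, 0.0]
[35.7, 72.6, 35.2, 0.0, 0.0, 0.0]
--
[-0.0, 9.1, 12.6, 0.0, 0.0, 0.0]
[0.0, 15.6, 26.8, 0.0, 0.0, 0.0]
[0.0, 18.5, 38.1, 0.0, 0.0, 0.0]
[-0.0, 19.4, 45.9, 0.0, 0.0, 0.0]
[-0.0, 19.7, 51.3, 0.0, 0.0, 0.0]
--
```

{"fn": "move_arm", "kwargs": {
  "motion": [
    [51, -24, -12, 0, 0, -10, 1],
    [108, -52, -12, 0, 0, -20, 1],
    [165, -80, -12, 0, 0, -30, 1],
    [215, -116, -12, 0, 0, -40, 1],
    [256, -159, -12, 0, 0, -50, 1]
  ],
  "newtons": 10
}}

```text
clock: 0.72
tool_pos: [0.3965, -0.3541, 0.2506]
eef_rot: [0.821, 0.57, 0.0, 0.0]
contact_force: [1.0, -0.1, -0.2]
opening: 0.461
finger_force: 0.0
```

{"fn": "move_arm", "kwargs": {
  "motion": [
    [62, -7, 5, 0, 0, -9.5, 1],
    [115, -22, 15, 0, 0, -16, 1],
    [173, -38, 25, 0, 0, -16, 1],
    [229, -59, 40, 0, 0, -16, 1],
    [277, -72, 50, 0, 0, -16, 1]
  ]
}}

```text
clock: 1.35
tool_pos: [0.4253, -0.0694, 0.2002]
eef_rot: [0.736, 0.677, -0.0, -0.0]
contact_force: [0.1, -0.8, 0.0]
opening: 0.005
finger_force: 0.0
```

Run:
```python
from plan import *
from plant import r
s=r.get_state();p0=np.array(s['tool_pos']);R0=R.from_quat(s['eef_rot']).as_matrix()
print(s['clock'],p0,np.degrees(np.arctan2(R0[1,0],R0[0,0])),R0[2],s['opening'],s['contact_force'])
```

```text
1.35 [ 0.42534426 -0.06939273  0.20017086] 85.24031001819654 [ 2.33829981e-04 -1.02434783e-03 -9.99999448e-01] 0.0052147305394234095 [ 0.08459676 -0.83444596  0.0123806 ]
```

{"fn": "move_arm", "kwargs": {
  "motion": [
    [35, 5, 9, 0, 0, 0, 1],
    [35, 22, 10, 0, 0, 0, 1],
    [35, 33, 11, 0, 0, 0, 1],
    [35, 41, 14, 0, 0, 0, 1],
    [35, 48, 17, 0, 0, 0, 1]
  ]
}}

```text
clock: 1.98
tool_pos: [0.4769, -0.0414, 0.1835]
eef_rot: [0.737, 0.676, -0.0, -0.0]
contact_force: [-0.2, -0.1, 0.5]
opening: 0.008
finger_force: 0.3
```

{"fn": "move_arm", "kwargs": {
  "motion": [
    [0, 7, 4, 0, 0, 0, 1],
    [0, 13, 8, 0, 0, 0, 1],
    [0, 19, 13, 0, 0, 0, 1],
    [0, 25, 18, 0, 0, 0, 1],
    [0, 29, 24, 0, 0, 0, 1]
  ]
}}

```text
clock: 2.6
tool_pos: [0.5063, -0.0431, 0.1593]
eef_rot: [0.736, 0.677, 0.0, 0.0]
contact_force: [-0.6, 0.0, 0.7]
opening: 0.007
finger_force: 0.2
```

Run:
```python
from h import *
s=snap('scene'); save(s['frame'],'scene_1.png',(265,160,425,280),5)
```

```text
(no output)
```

View pics/scene_1.png

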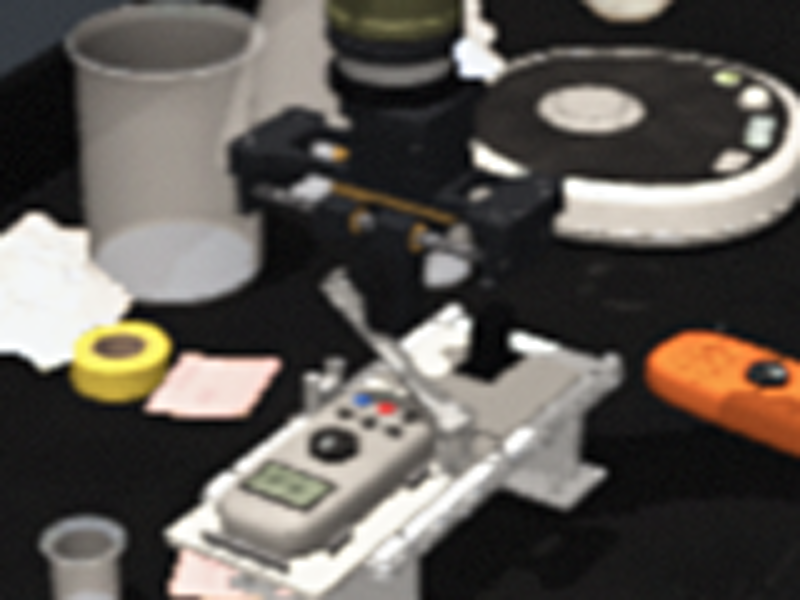

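The strap is about halfway down, its end at crop (340,285), with the fingers on it. I'll continue the arc.

{"fn": "move_arm", "kwargs": {
  "motion": [
    [0, 4, 7, 0, 0, 0, 1],
    [0, 7, 14, 0, 0, 0, 1],
    [0, 10, 21, 0, 0, 0, 1],
    [0, 12, 28, 0, 0, 0, 1],
    [0, 13, 34, 0, 0, 0, 1]
  ]
}}

```text
clock: 3.28
tool_pos: [0.5188, -0.0442, 0.1252]
eef_rot: [0.736, 0.677, -0.0, -0.0]
contact_force: [1.0, -0.3, 0.5]
opening: 0.006
finger_force: 0.2
```

{"fn": "move_arm", "kwargs": {
  "motion": [
    [0, 0, 3, 0, 0, 0, 1],
    [0, 0, 6, 0, 0, 0, 1],
    [0, 0, 9, 0, 0, 0, 1],
    [0, 0, 11, 0, 0, 0, 1]
  ]
}}

```text
clock: 3.78
tool_pos: [0.5187, -0.0442, 0.1151]
eef_rot: [0.736, 0.677, -0.0, 0.0]
contact_force: [-3.8, -0.9, 19.3]
opening: 0.008
finger_force: 9.9
```

The strap met its stop at 19 N with the tip at z 0.115, as expected for closed. I'll lift off and hover behind the block for a check.

{"fn": "move_arm", "kwargs": {
  "motion": [
    [0, 0, -5, 0, 0, 0, 1],
    [0, 0, -40, 0, 0, 0, 1],
    [-55, -7, -60, 0, 0, 0, 0.5],
    [-113, -14, -65, 0, 0, 0, 0.5],
    [-113, -14, -65, 0, 0, 0, 0.5]
  ]
}}

```text
clock: 4.4
tool_pos: [0.4931, -0.1621, 0.1798]
eef_rot: [0.74, 0.673, -0.002, 0.001]
contact_force: [0.4, 0.3, -0.3]
opening: 0.321
finger_force: 0.0
```

Run:
```python
from h import *
st=r.get_state();print(st['clock'],st['tool_pos'],st['opening'])
s=snap('scene'); t=snap('top')
a=cv2.resize(s['frame'][190:280,280:400],None,fx=4,fy=4,interpolation=cv2.INTER_CUBIC);b=cv2.resize(t['frame'][205:295,240:400],None,fx=4,fy=4,interpolation=cv2.INTER_CUBIC)[:,:]
b=cv2.resize(t['frame'][210:285,250:400],None,fx=3.2,fy=3.2,interpolation=cv2.INTER_CUBIC)
c=np.zeros((600,480,3),np.uint8);c[:360]=a;c[360:600,:480]=b;save(c,'chk.png')
```

```text
4.4 [ 0.49313316 -0.16213096  0.179807  ] 0.32125623488908794
```

View pics/chk.png

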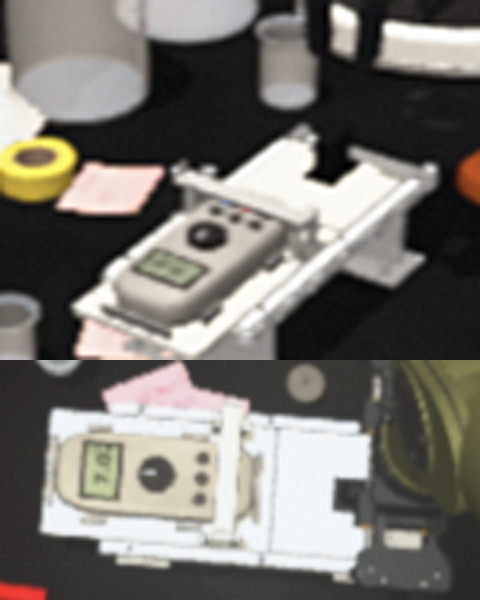

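The strap lies closed in its fork across the meter. The plate hasn't moved and the block is free below the gripper. I'll descend and grip.

{"fn": "move_arm", "kwargs": {
  "motion": [
    [0, 0, 0, 0, 0, 0, 0.5],
    [0, 0, 30, 0, 0, 0, 0.5],
    [0, 0, 60, 0, 0, 0, 0.5],
    [0, 0, 80, 0, 0, 0, 0.5],
    [0, 0, 84, 0, 0, 0, 0.5]
  ]
}}

```text
clock: 5.12
tool_pos: [0.4949, -0.1536, 0.0946]
eef_rot: [0.735, 0.678, -0.0, -0.001]
contact_force: [-0.2, -0.2, -0.6]
opening: 0.502
finger_force: 0.0
```

{"fn": "move_arm", "kwargs": {
  "motion": [
    [0, 0, 0, 0, 0, 0, 0.5],
    [0, 0, 0, 0, 0, 0, 1],
    [0, 0, 0, 0, 0, 0, 1],
    [0, 0, 0, 0, 0, 0, 1],
    [0, 0, 0, 0, 0, 0, 1]
  ],
  "newtons": 15
}}

```text
clock: 5.75
tool_pos: [0.4956, -0.1558, 0.0962]
eef_rot: [0.736, 0.677, 0.0, 0.0]
contact_force: [-0.8, -0.5, 4.9]
opening: 0.202
finger_force: 15.0
```

{"fn": "move_arm", "kwargs": {
  "motion": [
    [0, 0, 0, 0, 0, 0, 1],
    [10, 0, 0, 0, 0, 0, 1],
    [25, 0, 0, 0, 0, 0, 1],
    [40, 0, 0, 0, 0, 0, 1],
    [50, 0, 0, 0, 0, 0, 1]
  ],
  "newtons": 50
}}

```text
clock: 6.38
tool_pos: [0.4993, -0.109, 0.0962]
eef_rot: [0.737, 0.676, -0.002, 0.002]
contact_force: [-0.3, -8.3, 6.0]
opening: 0.204
finger_force: 50.0
```

{"fn": "move_arm", "kwargs": {
  "motion": [
    [15, 0, 0, 0, 0, 0, 1],
    [30, 0, 0, 0, 0, 0, 1],
    [45, 0, 0, 0, 0, 0, 1],
    [55, 0, 0, 0, 0, 0, 1],
    [55, 0, 0, 0, 0, 0, 1]
  ]
}}

```text
clock: 7.0
tool_pos: [0.5041, -0.0527, 0.0962]
eef_rot: [0.737, 0.676, -0.001, 0.001]
contact_force: [-0.2, -3.5, 6.6]
opening: 0.2
finger_force: 50.0
```

Run:
```python
from h import *
st=r.get_state();print(st['clock'],st['tool_pos'],st['opening'],st['contact_force'],st['moment'])
t=snap('top'); save(t['frame'],'top_2.png',(225,215,385,285),5)
```

```text
7.0 [ 0.50410001 -0.05269324  0.09620248] 0.1995766563347725 [-0.20104027 -3.53983796  6.60792153] [-0.67345722 -0.00566054 -0.05755455]
```

View pics/top_2.png

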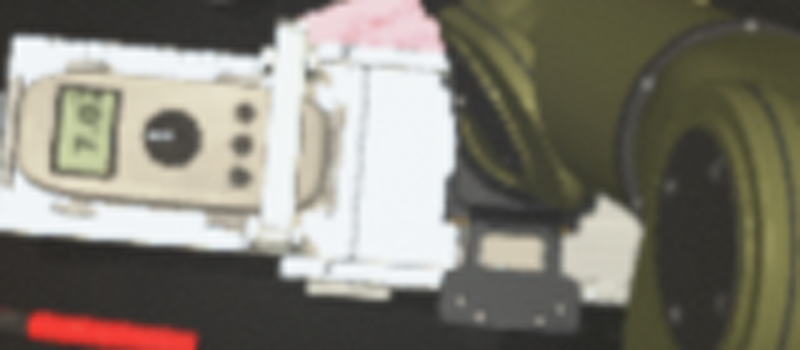

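The picture shows the line from (363,65) to (354,262) in the crop, and the near rail's end corner at about (280,277). The strap is closed and the plate level.

Run:
```python
from h import *; from plan import *
s=dict(np.load('last_top.npz'))
f=lambda a,b,z:world(s,225+a/5-.4,215+b/5-.4,z)
a,b,e,o=f(363,65,.083),f(354,262,.083),f(280,277,.081),f(14,37,.083)
print(a,b,e,o); print('line s',a@ax,b@ax,'edge s',e@ax,'plate end-100',o@ax-.19, 'stand edge earlier',np.array([.5137,.0559,0])@ax)
# brightness profiles along tool x: row through line and near-rail end
g=cv2.cvtColor(s['frame'],cv2.COLOR_RGB2GRAY)
def prof(y_off,z,s0,s1):
    c=(a+b)/2; S=np.arange(s0,s1,.001); P=np.array([c-ax*(c@ax)+ax*q+ay*y_off for q in S]);P[:,2]=z
    uv=pix(s,P).astype(np.float32); return S,cv2.remap(g,uv[:,:1],uv[:,1:],cv2.INTER_LINEAR)[:,0]
for y in(-.03,-.02,.02,.03):
    S,v=prof(y,.083,-.005,.06); print('line',y,S[v.argmin()],v.min())
for y in(.0575,.0595,.0615):
    S,v=prof(y,.081,.05,.14); print('rail',y,[(round(q*1000),int(w)) for q,w in zip(S,v)][::3])
```

```text
[0.56330905 0.01708946 0.083     ] [0.45731569 0.02277995 0.083     ] [0.44970858 0.06191201 0.081     ] [0.57832725 0.20321434 0.083     ]
line s 0.06221119162654347 0.05938279561151437 edge s 0.09777872969299582 plate end-100 0.05894098106950321 stand edge earlier 0.09691812673343903
line -0.03 -0.003 51
line -0.02 -0.005 59
line 0.02 -0.005 54
line 0.03 -0.004 94
rail 0.0575 [(50, 243), (53, 243), (56, 243), (59, 243), (62, 243), (65, 243), (68, 242), (71, 218), (74, 201), (77, 233), (80, 243), (83, 243), (86, 243), (89, 243), (92, 243), (95, 231), (98, 157), (101, 73), (104, 51), (107, 49), (110, 50), (113, 50), (116, 49), (119, 48), (122, 49), (125, 48), (128, 48), (131, 48), (134, 49), (137, 48), (140, 49)]
rail 0.0595 [(50, 237), (53, 235), (56, 235), (59, 236), (62, 236), (65, 238), (68, 238), (71, 221), (74, 207), (77, 231), (80, 240), (83, 236), (86, 231), (89, 232), (92, 235), (95, 222), (98, 149), (101, 72), (104, 51), (107, 50), (110, 50), (113, 48), (116, 49), (119, 50), (122, 49), (125, 49), (128, 48), (131, 48), (134, 49), (137, 48), (140, 48)]
rail 0.0615 [(50, 217), (53, 212), (56, 217), (59, 217), (62, 219), (65, 227), (68, 229), (71, 223), (74, 213), (77, 218), (80, 222), (83, 206), (86, 188), (89, 196), (92, 205), (95, 194), (98, 134), (101, 69), (104, 50), (107, 50), (110, 49), (113, 49), (116, 49), (119, 50), (122, 51), (125, 50), (128, 49), (131, 49), (134, 48), (137, 48), (140, 47)]
```

{"fn": "move_arm", "kwargs": {
  "motion": [
    [8, 0, 0, 0, 0, 0, 1],
    [18, 0, 0, 0, 0, 0, 1],
    [28, 0, 0, 0, 0, 0, 1],
    [35, 0, 0, 0, 0, 0, 1],
    [35, 0, 0, 0, 0, 0, 1]
  ]
}}

```text
clock: 7.68
tool_pos: [0.5068, -0.0202, 0.0964]
eef_rot: [0.737, 0.675, -0.002, 0.002]
contact_force: [-1.3, -8.6, 9.2]
opening: 0.198
finger_force: 50.0
```

Run:
```python
from h import *; from plan import *
st=r.get_state();print(st['clock'],st['tool_pos'],st['contact_force'],st['moment'])
s=snap('top'); save(s['frame'],'top_3.png',(195,215,355,285),5)
g=cv2.cvtColor(s['frame'],cv2.COLOR_RGB2GRAY)
c=np.array([.5103,.02,0]);c=c-ax*(c@ax)
def prof(y,z,s0,s1):
    S=np.arange(s0,s1,.0005); P=np.array([c+ax*q+ay*y for q in S]);P[:,2]=z
    uv=pix(s,P).astype(np.float32); return S,cv2.remap(g,uv[:,:1],uv[:,1:],cv2.INTER_LINEAR)[:,0].astype(float)
for y in np.arange(-.045,.046,.01):
    S,v=prof(y,.083,.085,.105); w=np.clip(np.median(v)-v-15,0,None); print('line',round(y,3),(S*w).sum()/max(w.sum(),1e-9),v.min())
for y in(-.0615,-.0595,.0575,.0595,.0615):
    S,v=prof(y,.081,.085,.125); i=np.where(v>145)[0]; print('rail',y,S[i[-1]] if len(i) else None)
```

```text
7.675 [ 0.50676196 -0.02021495  0.09640064] [-1.26593813 -8.59404451  9.24902886] [-1.49708278 -0.02706296 -0.04066043]
line -0.045 0.09233333333333334 218.0
line -0.035 0.09150000000000001 218.0
line -0.025 0.10404444444444447 202.0
line -0.015 0.10154838709677422 201.0
line -0.005 0.10169827586206898 199.0
line 0.005 0.10346666666666669 207.0
line 0.015 0.09934234234234236 206.0
line 0.025 0.09226923076923078 218.0
line 0.035 0.09340476190476191 222.0
line 0.045 0.09339473684210528 218.0
rail -0.0615 0.10100000000000002
rail -0.0595 0.10050000000000002
rail 0.0575 0.09800000000000002
rail 0.0595 0.09800000000000002
rail 0.0615 0.09750000000000002
```

View pics/top_3.png

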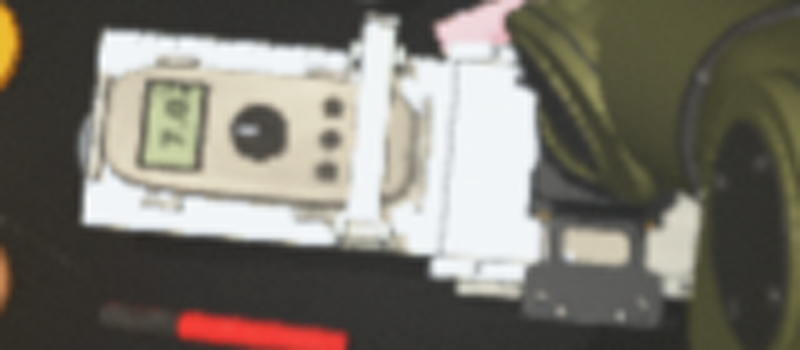

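Line from (453,55) to (440,255) in the crop, rail end at (431,268). About 5-6 mm remain. I'll settle, then nudge.

{"fn": "move_arm", "kwargs": {
  "motion": [
    [1, 0, 0, 0, 0, 0, 1],
    [3, 0, 0, 0, 0, 0, 1],
    [3, 0, 0, 0, 0, 0, 1],
    [3, 0, 0, 0, 0, 0, 1]
  ]
}}

```text
clock: 8.22
tool_pos: [0.5068, -0.0189, 0.0965]
eef_rot: [0.738, 0.675, -0.003, 0.002]
contact_force: [-1.3, -11.3, 11.2]
opening: 0.202
finger_force: 50.0
```

```bash
cat > m.py <<'E'
from h import *; from plan import *
st=r.get_state();print(st['clock'],st['tool_pos'],st['contact_force'],st['finger_force'],np.abs(st['qd']).max())
s=snap('top'); g=cv2.cvtColor(s['frame'],cv2.COLOR_RGB2GRAY)
c=np.array([.5103,.02,0]);c=c-ax*(c@ax)
def prof(y,z,s0,s1):
    S=np.arange(s0,s1,.0005); P=np.array([c+ax*q+ay*y for q in S]);P[:,2]=z
    uv=pix(s,P).astype(np.float32); return S,cv2.remap(g,uv[:,:1],uv[:,1:],cv2.INTER_LINEAR)[:,0].astype(float)
def fall(S,v,th=145):
    i=np.where(v>th)[0]; return S[i[-1]] if len(i) else None
print('line',[(round(y*1e3),round(1e3*S[v.argmin()],1),v.min()) for y in np.arange(-.05,.051,.01) for S,v in [prof(y,.083,.085,.11)]])
print('end-190',[(round(y*1e3),round(1e3*fall(*prof(y,.083,.25,.32))-190,1)) for y in(-.04,-.03,.03,.04)])
print('rail',[(y,fall(*prof(y,.081,.085,.125))) for y in(-.0615,-.0595,.0575,.0595,.0615)])
E
python3 m.py
```

```text
8.225 [ 0.50676401 -0.01890631  0.09647217] [ -1.25657619 -11.30667424  11.23209336] 49.99910959973931 0.0014545959197796792
line [(-50, np.float64(92.0), np.float64(208.0)), (-40, np.float64(94.0), np.float64(220.0)), (-30, np.float64(106.5), np.float64(200.0)), (-20, np.float64(109.5), np.float64(197.0)), (-10, np.float64(109.5), np.float64(170.0)), (0, np.float64(109.5), np.float64(166.0)), (10, np.float64(109.5), np.float64(197.0)), (20, np.float64(109.5), np.float64(183.0)), (30, np.float64(107.5), np.float64(214.0)), (40, np.float64(93.5), np.float64(219.0)), (50, np.float64(95.0), np.float64(199.0))]
end-190 [(-40, np.float64(93.0)), (-30, np.float64(93.0)), (30, np.float64(94.0)), (40, np.float64(95.0))]
rail [(-0.0615, np.float64(0.10100000000000002)), (-0.0595, np.float64(0.10050000000000002)), (0.0575, np.float64(0.09800000000000002)), (0.0595, np.float64(0.09800000000000002)), (0.0615, np.float64(0.09750000000000002))]
```

{"fn": "move_arm", "kwargs": {
  "motion": [
    [2, 0, 0, 0, 0, 0, 1],
    [4, 0, 0, 0, 0, 0, 1],
    [5, 0, 0, 0, 0, 0, 1],
    [5, 0, 0, 0, 0, 0, 1]
  ]
}}

```text
clock: 8.78
tool_pos: [0.5072, -0.0145, 0.0966]
eef_rot: [0.738, 0.675, -0.004, 0.003]
contact_force: [-0.7, -11.6, 11.6]
opening: 0.199
finger_force: 50.0
```

```bash
python3 m.py
python3 - <<'E'
from h import *
s=dict(np.load('last_top.npz'));t=snap('scene')
a=cv2.resize(s['frame'][218:278,255:335],None,fx=7,fy=7,interpolation=cv2.INTER_CUBIC)
b=cv2.resize(t['frame'][235:300,270:370],None,fx=5.6,fy=2.75,interpolation=cv2.INTER_CUBIC)
save(np.vstack([a,b[:178]]),'chk2.png')
E
```

```text
8.775 [ 0.50716069 -0.0145004   0.09655776] [ -0.68961703 -11.61824167  11.56279624] 49.99984407797456 0.0016554556790343573
line [(-50, np.float64(100.0), np.float64(204.0)), (-40, np.float64(97.0), np.float64(218.0)), (-30, np.float64(109.5), np.float64(217.0)), (-20, np.float64(109.5), np.float64(212.0)), (-10, np.float64(97.0), np.float64(218.0)), (0, np.float64(109.5), np.float64(194.0)), (10, np.float64(109.5), np.float64(212.0)), (20, np.float64(109.5), np.float64(214.0)), (30, np.float64(99.0), np.float64(219.0)), (40, np.float64(98.5), np.float64(218.0)), (50, np.float64(98.0), np.float64(187.0))]
end-190 [(-40, np.float64(98.0)), (-30, np.float64(96.5)), (30, np.float64(99.0)), (40, np.float64(98.5))]
rail [(-0.0615, np.float64(0.10100000000000002)), (-0.0595, np.float64(0.10050000000000002)), (0.0575, np.float64(0.09800000000000002)), (0.0595, np.float64(0.09800000000000002)), (0.0615, np.float64(0.09750000000000002))]
```

View pics/chk2.png

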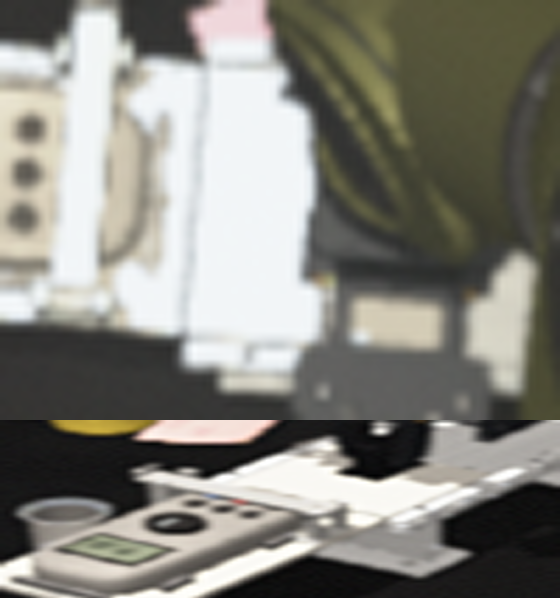

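The line, (209,65) to (188,330), is about 1-1.5 mm short of the rail ends at (182,350) and (206,45). The plate is flat and the strap closed. I'll make a 1 mm nudge, hold, then hand in.

{"fn": "move_arm", "kwargs": {
  "motion": [
    [1, 0, 0, 0, 0, 0, 1],
    [1, 0, 0, 0, 0, 0, 1],
    [1, 0, 0, 0, 0, 0, 1],
    [1, 0, 0, 0, 0, 0, 1]
  ]
}}

```text
clock: 9.38
tool_pos: [0.5072, -0.0138, 0.0966]
eef_rot: [0.738, 0.675, -0.004, 0.003]
contact_force: [-0.9, -12.1, 11.9]
opening: 0.198
finger_force: 50.0
```

```bash
python3 m.py; python3 -c "
from plant import finish_job
print(finish_job())"
```

```text
9.375 [ 0.50720462 -0.01381089  0.09655946] [ -0.90279137 -12.13093729  11.8533135 ] 49.99985486268997 0.0017967010850385623
line [(-50, np.float64(100.0), np.float64(204.0)), (-40, np.float64(98.0), np.float64(221.0)), (-30, np.float64(98.5), np.float64(214.0)), (-20, np.float64(98.0), np.float64(220.0)), (-10, np.float64(99.0), np.float64(221.0)), (0, np.float64(109.5), np.float64(212.0)), (10, np.float64(98.0), np.float64(220.0)), (20, np.float64(109.5), np.float64(218.0)), (30, np.float64(99.5), np.float64(215.0)), (40, np.float64(98.5), np.float64(218.0)), (50, np.float64(100.5), np.float64(187.0))]
end-190 [(-40, np.float64(98.0)), (-30, np.float64(98.0)), (30, np.float64(99.0)), (40, np.float64(99.5))]
rail [(-0.0615, np.float64(0.10100000000000002)), (-0.0595, np.float64(0.10050000000000002)), (0.0575, np.float64(0.09800000000000002)), (0.0595, np.float64(0.09800000000000002)), (0.0615, np.float64(0.09750000000000002))]
the job is handed in; nothing more can be done
None
```

I handed the job in at 9.4 s with the strap closed in its fork, the plate flat and still gripped, and the line about 1 mm from the stand's edge by camera; the hand-in call returned no verdict.

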